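# Switch the mill-ball sorter over to the empty drawer

## Task

One tray of this grinding-ball sorter is full. With the fingertips, push the empty blue catch drawer fully home under the open green chute, then press down the raised end of the seesaw gate (its yellow wings are there for that) until it has rocked right over onto its other stop and all three white balls have run down into the drawer. Only push and press: do not touch or pick up the balls, leave the jar, the cup and the brush where they are, and finish with the hand clear of everything.

Things in the scene. Friction and masses are not known exactly. Their poses are not given: they have to be found in the camera images.
- sorter: Fixed ball sorter on a plywood base 540 mm long (y), 12 mm thick. Origin on the table top at its middle, under the pivot; z up. Its y axis runs from the shut red plate and full grey tray (-y) to the open green chute and blue drawer (+y); x points away from the robot (yaw within 0.4 rad). Two grey cheeks hold the pivot: outer faces at x +-40 mm, 40 mm wide along y, tops 127 mm up.
- gate (a joint): Seesaw angle, rad: 0 at the start (+y end up by 0.17, balls at the low -y end against the red plate), 0.17 level, 0.34 fully over on its other stop (+y end down). Grows as the +y end is pressed down. A top weight makes it fall to the nearer stop when unloaded; 1 to 3 N on a raised wing rocks it. Past level the balls roll to the +y end and out, down the green chute.
- pivot (a point): Middle of the gate's pivot pin, 110 mm above the table. The gate is an aluminium trough 220 mm long and 44 mm wide, its walls rising 22 mm above the wings, with a dark steel weight (24 mm thick, 50 mm long) bridged over its middle, top 69 mm above the pivot. Axes turn with the gate: y along the trough.
- chute (a point): Middle of the open green chute's floor, at y 134 mm in the sorter's frame, 75 mm above the table. The chute spans y 110 to 160 mm and x -26 to 26 mm, its side walls reach 112 mm above the table. Fixed. Axes as the sorter's.
- wing_near (a point): Centre of the top face of the yellow wing (flat, 50 mm across the trough, 35 mm along it, 5 mm thick) on the robot's side at the gate's +y end: 75 mm from the pivot along the gate, 47 mm to the sorter's -x. About 125 mm above the table at the start, 100 mm with the gate fully over. Below it is free down to the base. Its z axis is the plate's normal.
- wing_far (a point): The same wing on the far side of the trough (47 mm to the sorter's +x), otherwise as wing_near.
- drawer (a joint): How far the drawer is pulled out, m: 0 is fully home against its back stop; 0.03 to 0.055 at the start, 0.06 at most. It slides along the sorter's x axis: pushing its near face to the sorter's +x brings it home. Friction about 1.5 N; it stays where it is left.
- drawer_face (a point): Centre of the near outer face (facing the sorter's -x) of the open blue drawer, 37 mm above the table. The face is 100 mm along y and spans 12 to 62 mm above the table. The drawer is 90 mm along x, walls and floor 5 mm. In front of the face lies only the 12 mm thick base. At home the face is at x -45, y 195 mm in the sorter's frame. Axes as the sorter's.
- drawer_floor (a point): Centre of the drawer's inner floor, 17 mm above the table; moves with the drawer. Axes as the sorter's. Inside it measures 80 by 90 mm, 45 mm deep.
- ball0_center (a point): A glossy white porcelain ball, 28 mm across, about 40 g; centre of the ball. It starts in the gate's trough, at the low end.
- ball1_center (a point): A glossy white porcelain ball, 28 mm across, about 40 g; centre of the ball. It starts in the gate's trough, at the low end.
- ball2_center (a point): A glossy white porcelain ball, 28 mm across, about 40 g; centre of the ball. It starts in the gate's trough, at the low end.
- jar: Bystander, not to be moved: green glass jar with black lid, 54 mm across, 75 mm high, standing on the far side of the sorter. Origin at the centre of its underside.
- cup: Bystander, not to be moved: terracotta cup, 68 mm across, 65 mm high, standing on the far side of the sorter; the jar and it may swap places. Origin at the centre of its underside.
- brush: Bystander, not to be moved: brush lying flat on the robot's side of the sorter, near its full tray. Origin on its underside near the middle; its x axis points along it to the bristles.
There are look-alikes about, which are no part of the job. What is shaped like the part that bears ball0_center but red is not meant. What is shaped like the part that bears ball1_center but turquoise is not meant.

How it is judged:
On the way, in this order (a step that is already met when the one before it is completed fails the run):
1. the drawer is fully home while the gate has not yet been rocked (value of joint drawer below 0.006 m and value of joint gate below 0.1 rad), for 0.2 s.
2. the gate is rocked over onto its other stop (value of joint gate above 0.29 rad and value of joint drawer below 0.006 m), for 0.2 s.
At the end, for the whole second after the job is handed in: The drawer is within 6 mm of fully home, the gate is over by more than 0.29 rad (full: 0.34), and all three balls lie at rest inside the drawer; jar, cup and brush have not moved by more than 15 mm (all of step 2 and x of ball0_center in the frame of drawer_floor between -0.042 and 0.042 m and y of ball0_center in the frame of drawer_floor between -0.047 and 0.047 m and z of each of ball0_center, ball1_center, ball2_center in the frame of drawer_floor below 0.045 m and x of ball1_center in the frame of drawer_floor between -0.042 and 0.042 m and y of ball1_center in the frame of drawer_floor between -0.047 and 0.047 m and x of ball2_center in the frame of drawer_floor between -0.042 and 0.042 m and y of ball2_center in the frame of drawer_floor between -0.047 and 0.047 m and linear speed of each of ball0, ball1, ball2 below 0.05 m/s); the robot touches nothing.
It fails at once if the arm or the gripper's body, not the fingers, pushes on the sorter (contact force between sorter and the arm above 5 N).
It fails at once if a ball is touched by the robot (contact force between any of ball0, ball1, ball2 and the fingers above 0.5 N or contact force between any of ball0, ball1, ball2 and the arm above 0.5 N).
It fails at once if a ball is lifted (height (world z) of any of ball0_center, ball1_center, ball2_center above 0.175 m).
It fails at once if the jar, the cup or the brush is moved or lifted (distance of any of jar, cup, brush from where it was at the start of the episode above 0.015 m).
It also fails if it takes over 40 s, if anything falls off the work surface, if the arm or the gripper's body presses on something with over 40 N, if the wrist force passes 120 N, or if a joint passes its speed limit or range.

## Robot

A 7-joint arm with a two-finger parallel gripper is mounted at the origin on the work surface. World frame = base frame: x ahead of the robot, y to its left, z up, the work surface at z = 0. Lengths are in m, angles in rad, forces in N, time in s.
With the tool pointing down it reaches from about 0.425 to 0.95 m from the base axis. Payload 4.7 kg.
Tool frame: the origin (TCP) lies on the centre line of the jaws, within the pads' length; the fingertips stand robot.nose_length ahead of it and the grasp point (between the pads) lies 8 mm behind it (robot.nose_length is the distance from the TCP to the fingertips, in m); z points along the fingers, y is the line along which they close (so a half turn about z gives the same grasp; the last joint's range is limited). The gripper opens to 85 mm and grips with 20 to 120 N. Pads are 22 mm wide; open, the fingers measure 114 mm over their backs; the gripper's body (76 mm by 85 mm) begins 54 mm behind the grasp point. The pads swing forward as they close: fully open they stand 13 mm farther back than shut.
Start: joints at [1.104, 0.469, -0.049, 1.532, 0.024, 1.141, -0.082], TCP at [0.286, -0.611, 0.242] pointing down, gripper open.
Joint ranges: [-2.59, 2.59], [-0.33, 1.99], [-1.39, 1.29], [0.1, 2.45], [-1.04, 4.18], [0.21, 1.99], [-2.66, 2.66]. Speed limits (rad/s): [2.57, 2.57, 3.14, 3.14, 3.14, 3.14, 3.14].

## Interface

Orientations are given as [roll, pitch, yaw] about the fixed x, y, z axes, in that order (R = Rz(yaw) Ry(pitch) Rx(roll)).
In Python, from plant import robot gives the robot as it stands. Calls block until the motion is done:
- robot.goto(position, orientation): joint-space move of the TCP to a pose.
- robot.move_straight(position, vel=0.15, attitude=None, contact_N=None): straight line of the TCP; attitude=None keeps the orientation; vel is the mean speed in m/s. With contact_N (N) it stops when the force on the tool has changed by that much, and returns True; else False.
- robot.move_joints(angles): joint-space move.
- robot.grip(opening, strength=None): opening from 0.0 (shut) to 1.0 (fully open); strength is the grip in N (None keeps the last); returns when the fingers have stopped.
- robot.sleep(seconds).
- robot.inverse_kinematics(position, orientation): joint angles nearest the present ones, or None.
- robot.sense(): the state.
- robot.grab_frame(name): name is "scene" or "side" or "wrist"; returns a dict with "image" (420x560x3 uint8, red, green, blue), "range_z" (420x560 float32, m along the optical axis (not along the pixel's ray), 0 where there is no reading), "fx", "fy", "cx", "cy" (pixels), "R" (3x3) and "t" (3): a world point X has camera coordinates R X + t. Camera axes: x right, y down, z forward; pixel columns grow to the right and rows downward; lengths in m; the calibration is good to about 2 mm. A picture is of the moment at which its call begins.
A pose or a line that the arm cannot do raises robot.IKError and nothing moves.
- robot.close_job(): hands the job in; it is judged then, once.
The state is a dict: "t": time; "joint_pos": joint angles; "joint_velocities": joint speeds; "effort": joint torques, N m; "tcp_pos": TCP position; "tcp_rot": TCP orientation; "wrist_force": force on the tool from outside, world axes, zero at the start; "torque": the same for the moment, N m; "opening": opening from 0.0 (shut) to 1.0 (fully open); "gripper_force": force on a finger pad.
Only numpy, scipy, OpenCV 4.12 (cv2) and the standard library are available. Lean on these libraries where they do the work, as an engineer would, in place of code of your own. Each camera call takes 0.05 s, during which the arm holds its last target. There are 200 camera calls.

## Working session

There is one attempt and no reset: what is moved stays moved. The work goes in short steps, each a Python script; the robot and the scene stay as the last script left them, time stands still between calls to the robot, and variables do not carry over. Pictures are saved under pics/ and viewed, at most 10 in all, crops included, and the job is handed in when it is done.

```bash
mkdir -p pics; python3 - <<'E'
from plant import robot
import numpy as np,cv2
for n in("scene","side"):
    f=robot.grab_frame(n); np.savez(f"pics/{n}.npz",**f)
    cv2.imwrite(f"pics/{n}0.png",f["image"][:,:,::-1])
    print(n,f["fx"],f["cx"],f["cy"],np.round(-f["R"].T@f["t"],3),np.round(f["R"],2).tolist(), (f["range_z"]>0).mean())
print(robot.nose_length,robot.sense())
E
```

```text
scene 439.54170516958334 281.9785509334999 207.41333901243246 [0.928 0.273 0.683] [[-0.56, 0.83, 0.02], [0.68, 0.47, -0.56], [-0.48, -0.31, -0.83]] 0.9961692176870748
side 439.0428969341607 278.7855059456732 213.52945560298033 [ 0.268 -0.297  0.647] [[0.72, -0.69, -0.01], [-0.54, -0.55, -0.64], [0.44, 0.47, -0.77]] 0.996203231292517
0.011 {'t': 0.1, 'joint_pos': array([ 1.10413715,  0.46932071, -0.04859057,  1.53358085,  0.02406116,
        1.14096567, -0.08230877]), 'joint_velocities': array([-0.0010103 , -0.00106016,  0.00076448, -0.00290058,  0.00102911,
       -0.00119018, -0.00090943]), 'effort': array([ 6.82523751e-04, -5.11517715e+01, -4.73370531e-02, -2.38391143e+01,
        1.07085257e-02,  4.33764319e-03,  3.40997860e-05]), 'tcp_pos': array([ 0.28594878, -0.61088771,  0.24139062]), 'tcp_rot': array([-3.13990174e+00,  2.45573819e-05,  4.37759451e-01]), 'wrist_force': array([ 0.04417768,  0.98753394, -0.05018248]), 'torque': array([-0.02003916,  0.03243557,  0.00118437]), 'gripper_force': 0.0, 'opening': 0.9981122844578696}
```

View pics/scene0.png

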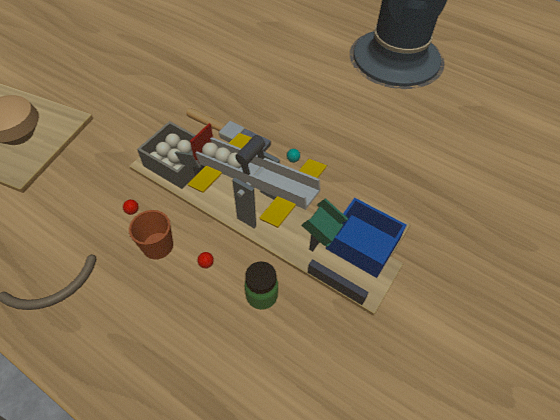

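View pics/side0.png

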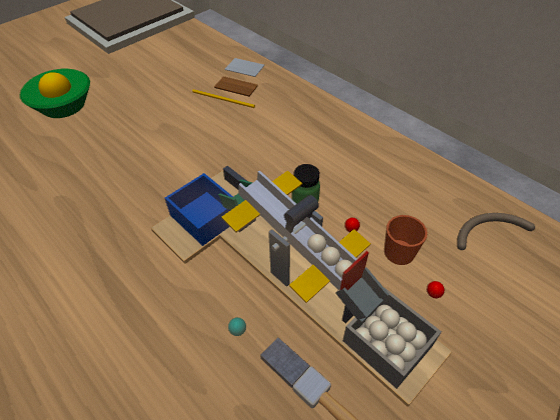

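The scene view shows the robot at top right. The sorter runs from the full grey tray (175,150) and red plate (202,138) to the green chute (325,222) and pulled-out blue drawer (370,235). The three white balls are in the trough at (210–235,155). The side view shows the same sorter, with the +y wings at (240,214) and (288,183) and the drawer at (203,208).

Candidates, in scene-view pixels:
- **Wings:** the four yellow ones are at (312,169), (278,211), (205,178) and (240,140). I want the raised near one at (312,169), beside the chute.
- **Balls:** the white ones in the trough are the job. The grey tray's white balls (170,148), red (130,207) and (205,260), and turquoise (293,155) are not.
- **Drawer:** the blue one (370,235), not the grey tray.

```bash
cat >loc.py <<'E'
import numpy as np,cv2
def cloud(f):
    z=f["range_z"]; v,u=np.indices(z.shape)
    P=np.stack([(u-f["cx"])/f["fx"]*z,(v-f["cy"])/f["fy"]*z,z],-1)
    return (P-f["t"])@f["R"]          # R^T (P - t)
def hsv(f): return cv2.cvtColor(f["image"],cv2.COLOR_RGB2HSV)
E
python3 - <<'E'
from loc import *
out=[]
for n in("scene","side"):
    f=np.load(f"pics/{n}.npz"); X=cloud(f); H=hsv(f)
    ok=f["range_z"]>0
    for name,lo,hi,z0,z1 in(("yellow",(22,180,90),(32,255,255),.07,.14),("blue",(108,150,40),(122,255,255),.01,.08),("green",(65,90,30),(85,255,255),.06,.13)):
        m=(cv2.inRange(H,lo,hi)>0)&ok&(X[...,2]>z0)&(X[...,2]<z1)
        k,l,s,c=cv2.connectedComponentsWithStats(m.astype(np.uint8))
        for i in range(1,k):
            if s[i,4]<60: continue
            p=X[(l==i)]; print(n,name,np.round(c[i]),s[i,4],"mean",p.mean(0).round(4),"med z",np.median(p[:,2]).round(4),"rect",[np.round(a,3) for a in cv2.minAreaRect(p[:,:2].astype(np.float32)*1000)])
            if name=="blue":
                q=p[np.abs(p[:,2]-.062)<.002]; print("  rim",len(q),[np.round(a,3) for a in cv2.minAreaRect(q[:,:2].astype(np.float32)*1000)],cv2.boxPoints(cv2.minAreaRect(q[:,:2].astype(np.float32)*1000)).round().tolist())
E
python3 - <<'E'
import cv2
a=cv2.imread('pics/scene0.png')[90:310,120:420]
cv2.imwrite('pics/crop.png',cv2.resize(a,None,fx=2.6,fy=2.6,interpolation=cv2.INTER_CUBIC))
E
```

```text
scene yellow [240. 140.] 184 mean [ 0.5145 -0.0872  0.1002] med z 0.1001 rect [array([514.317, -87.581]), array([29.23 , 31.991]), np.float64(89.356)]
scene yellow [313. 168.] 296 mean [0.5136 0.0637 0.1262] med z 0.1263 rect [array([513.573,  63.271]), array([32.425, 34.077]), np.float64(0.07)]
scene yellow [204. 178.] 463 mean [ 0.6176 -0.083   0.1007] med z 0.1008 rect [array([616.799, -84.248]), array([51.031, 35.887]), np.float64(1.788)]
scene yellow [277. 211.] 588 mean [0.6168 0.0644 0.1262] med z 0.1262 rect [array([616.088,  63.674]), array([50.835, 34.484]), np.float64(0.644)]
scene blue [370. 236.] 1284 mean [0.5155 0.1886 0.0325] med z 0.0189 rect [array([526.072, 184.508]), array([91.855, 98.729]), np.float64(0.067)]
  rim 294 [array([525.968, 184.472]), array([91.647, 98.658]), np.float64(0.067)] [[480.0, 234.0], [480.0, 135.0], [572.0, 135.0], [572.0, 234.0]]
scene green [335. 209.] 71 mean [0.5448 0.1291 0.0977] med z 0.0985 rect [array([545.171, 127.164]), array([24.939, 43.164]), np.float64(30.958)]
scene green [325. 223.] 571 mean [0.5652 0.1247 0.0787] med z 0.077
[... 555 characters left out ...]
8 -0.0856  0.0998] med z 0.0999 rect [array([624.352, -85.304]), array([34.531, 36.86 ]), np.float64(89.622)]
side yellow [309. 283.] 762 mean [ 0.5229 -0.0862  0.0997] med z 0.0997 rect [array([523.491, -86.   ]), array([34.333, 51.035]), np.float64(89.975)]
side blue [198. 211.] 1654 mean [0.518  0.1861 0.034 ] med z 0.0221 rect [array([526.127, 182.671]), array([102.558,  91.35 ]), np.float64(89.372)]
  rim 375 [array([526.118, 183.041]), array([ 90.348, 100.927]), np.float64(0.19)] [[481.0, 233.0], [481.0, 132.0], [571.0, 133.0], [571.0, 234.0]]
side green [234. 198.] 79 mean [0.5604 0.1283 0.0826] med z 0.0768 rect [array([555.012, 121.364]), array([51.535, 36.097]), np.float64(76.288)]
```

View pics/crop.png

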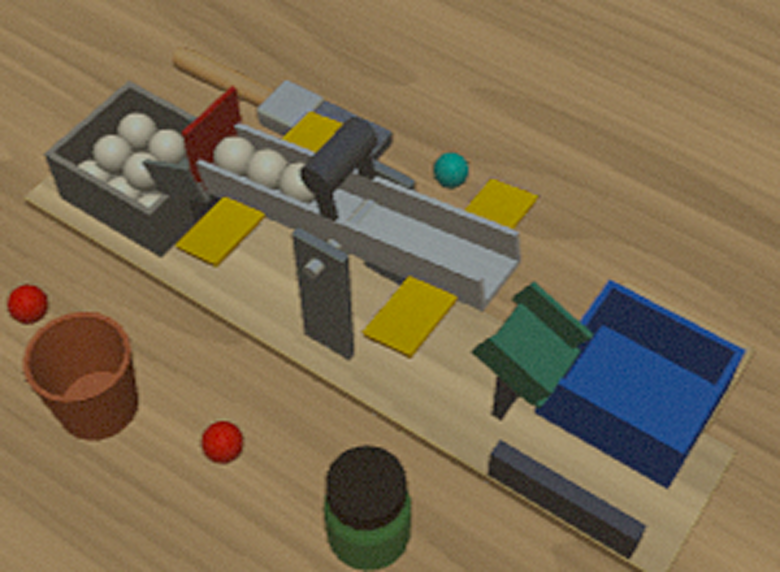

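The crop confirms the choice. The raised near wing is at crop (502,203), and the empty drawer at (640,385) still has a gap to its dark back stop at (565,500). The sorter's yaw is about 0 and its origin about (0.570, -0.011). The drawer face is at x≈0.480 and home is about 0.525.

```bash
python3 - <<'E'
from plant import robot
import numpy as np,cv2
from loc import *
D=[np.pi,0,0]
for p,o in(([.45,.2,.2],D),([.52,.2,.045],D),([.507,.07,.105],D),([.507,.07,.105],[np.pi,-.3,0]),([.507,.07,.105],[np.pi,.3,0])):
    print(p,o,robot.inverse_kinematics(p,o) is not None)
robot.grip(0.0,20)
robot.goto([.45,.0,.32],D); robot.goto([.445,.2,.2],D)
robot.move_straight([.445,.2,.045])
f0=robot.sense()["wrist_force"]
hit=robot.move_straight([.528,.2,.045],vel=.04,contact_N=10)
s=robot.sense(); print(hit,s["t"],s["tcp_pos"],s["wrist_force"]-f0)
robot.move_straight([.445,.2,.045]); robot.move_straight([.445,.2,.2])
for n in("scene","side"):
    f=robot.grab_frame(n); cv2.imwrite(f"pics/{n}1.png",f["image"][:,:,::-1]); X=cloud(f)
    m=(cv2.inRange(hsv(f),(108,150,40),(122,255,255))>0)&(np.abs(X[...,2]-.062)<.002)
    print(n,[np.round(a,1) for a in cv2.minAreaRect(X[m][:,:2].astype(np.float32)*1000)])
print(robot.sense()["t"])
E
```

```text
[0.45, 0.2, 0.2] [3.141592653589793, 0, 0] True
[0.52, 0.2, 0.045] [3.141592653589793, 0, 0] True
[0.507, 0.07, 0.105] [3.141592653589793, 0, 0] True
[0.507, 0.07, 0.105] [3.141592653589793, -0.3, 0] True
[0.507, 0.07, 0.105] [3.141592653589793, 0.3, 0] True
True 6.7667 [0.511559   0.20013698 0.04440108] [-0.59978929  0.27115224  0.03373959]
scene [array([568.7, 185.4]), array([98.3, 91.7]), np.float64(89.3)]
side [array([569.4, 184.7]), array([90.4, 98.4]), np.float64(1.0)]
8.6333
```

The drawer is home: its rim centre is at x≈0.569, against 0.570 expected. Next I press the near wing.

```bash
python3 - <<'E'
from plant import robot
import numpy as np,cv2
T=[np.pi,-.3,0]; x,y=.515,.068
robot.goto([x,y,.2],T)
robot.move_straight([x,y,.148],vel=.1)
hit=robot.move_straight([x,y,.104],vel=.04,contact_N=15)
s=robot.sense(); print(hit,s["t"],s["tcp_pos"],s["wrist_force"])
f=robot.grab_frame("side"); cv2.imwrite("pics/side2.png",f["image"][:,:,::-1])
robot.sleep(2.5)
s=robot.sense(); print(s["t"],s["tcp_pos"],s["wrist_force"])
f=robot.grab_frame("side"); cv2.imwrite("pics/side3.png",f["image"][:,:,::-1])
E
```

```text
True 10.8 [0.51552699 0.06779058 0.11197526] [-4.66509247 -0.19979119 11.43248735]
13.35 [0.51550806 0.06775597 0.11202803] [-3.88627414 -0.56184113 10.1505439 ]
```

View pics/side3.png

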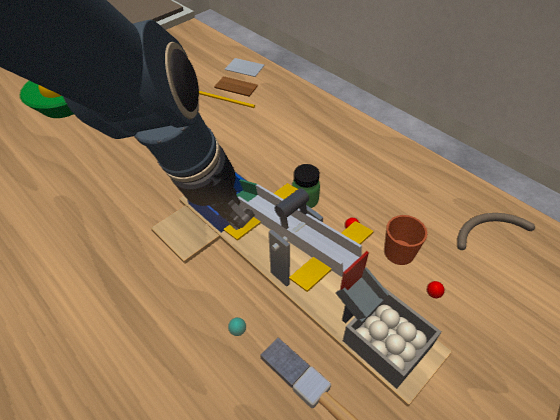

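The gate has rocked over and the trough at (300,225) is empty. The fingers still rest on the near wing at (240,222). I retract along the approach line, clear the hand and check the drawer.

```bash
python3 - <<'E'
from plant import robot
import numpy as np,cv2
from loc import *
T=[np.pi,-.3,0]
robot.move_straight([.505,.068,.16],vel=.08)
robot.move_straight([.46,.04,.3],vel=.2)
robot.goto([.45,-.25,.35],[np.pi,0,0])
robot.sleep(.5); s=robot.sense(); print(s["t"],s["wrist_force"])
for n in("scene","side"):
    f=robot.grab_frame(n); cv2.imwrite(f"pics/{n}4.png",f["image"][:,:,::-1]); X=cloud(f); H=hsv(f)
    m=(cv2.inRange(H,(108,150,40),(122,255,255))>0)&(np.abs(X[...,2]-.062)<.002)
    print(n,"rim",[np.round(a,1) for a in cv2.minAreaRect(X[m][:,:2].astype(np.float32)*1000)])
    m=(cv2.inRange(H,(22,180,90),(32,255,255))>0)&(X[...,2]>.07)&(X[...,2]<.14)&(np.abs(X[...,1])<.3)
    k,l,st,c=cv2.connectedComponentsWithStats(m.astype(np.uint8))
    print([X[l==i].mean(0).round(3) for i in range(1,k) if st[i,4]>60])
    if n=="scene": cv2.imwrite("pics/crop4.png",cv2.resize(f["image"][90:310,120:420,::-1],None,fx=2.6,fy=2.6))
E
```

```text
16.7 [ 0.1621047   1.10832387 -0.36187162]
scene rim [array([568.5, 184.8]), array([91.7, 98.5]), np.float64(0.2)]
[array([ 0.515, -0.084,  0.126]), array([ 0.618, -0.083,  0.126]), array([0.515, 0.064, 0.1  ]), array([0.617, 0.064, 0.101])]
side rim [array([569.3, 183.8]), array([90.2, 99.1]), np.float64(0.6)]
[array([0.625, 0.067, 0.099]), array([0.522, 0.062, 0.1  ]), array([ 0.624, -0.085,  0.125]), array([ 0.522, -0.086,  0.125])]
```

View pics/crop4.png

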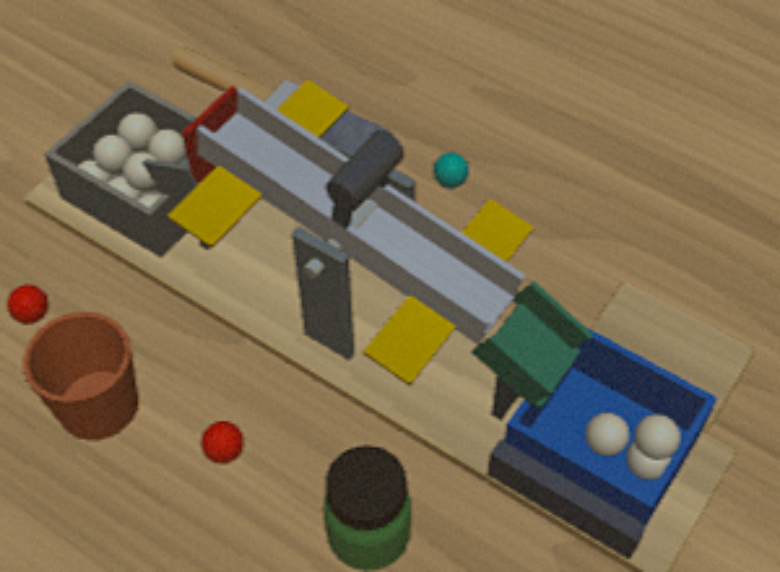

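All three balls are in the drawer at crop (607,434), (658,437) and (649,460). Two of them overlap, so I check their heights and whether they are at rest before handing in.

```bash
python3 - <<'E'
from plant import robot
import numpy as np,cv2
from loc import *
for k in range(2):
    for n in("scene","side"):
        f=robot.grab_frame(n); X=cloud(f); H=hsv(f)
        inb=(abs(X[...,0]-.57)<.042)&(abs(X[...,1]-.184)<.046)&(X[...,2]>.022)&(X[...,2]<.11)&(H[...,1]<70)&(H[...,2]>90)
        p=X[inb]; print(n,len(p),p.max(0).round(4) if len(p) else "",p.mean(0).round(4) if len(p) else "")
        if n=="scene" and k==0: 
            kk,l,s,c=cv2.connectedComponentsWithStats(inb.astype(np.uint8)); print([(s[i,4],X[l==i].mean(0).round(3),X[l==i].max(0).round(3)) for i in range(1,kk) if s[i,4]>20])
            c=f["image"][215:310,300:420,::-1]; cv2.imwrite("pics/crop5.png",cv2.resize(c,None,fx=6,fy=6))
    robot.sleep(.5)
E
```

```text
scene 539 [0.592  0.2296 0.0751] [0.5732 0.2054 0.0521]
[(np.int32(200), array([0.572, 0.186, 0.041]), array([0.582, 0.198, 0.047])), (np.int32(339), array([0.574, 0.217, 0.059]), array([0.592, 0.23 , 0.075]))]
side 384 [0.5929 0.2297 0.0883] [0.5639 0.201  0.0508]
scene 536 [0.5927 0.2297 0.0758] [0.573  0.2056 0.0523]
side 383 [0.5811 0.2252 0.0898] [0.5638 0.2009 0.0508]
```

View pics/crop5.png

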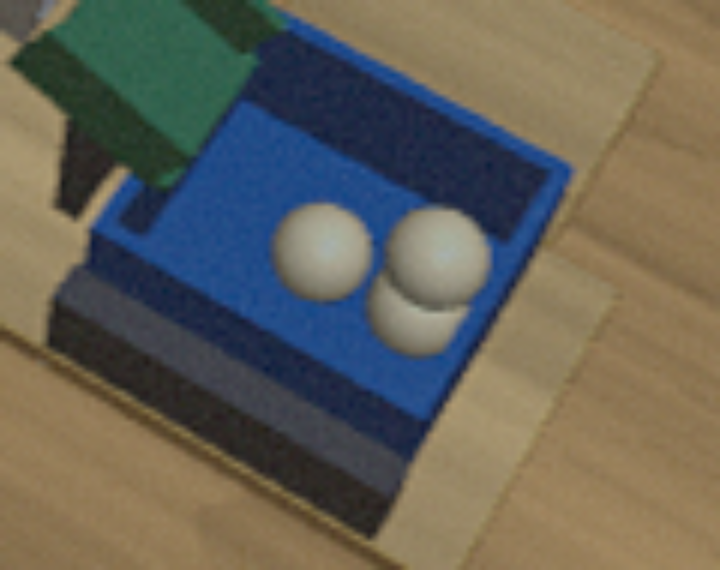

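One ball sits on top of another against the end wall. Even stacked directly above, its centre would be at most 42 mm above the floor, under the 45 mm limit. I check that it is really stable and measure its centre.

```bash
python3 - <<'E'
from plant import robot
import numpy as np,cv2
from scipy.optimize import least_squares
from loc import *
def fit(u0,v0,r=7):
    f=robot.grab_frame("scene"); X=cloud(f); v,u=np.indices(X.shape[:2]); p=X[(u-u0)**2+(v-v0)**2<r*r]
    return least_squares(lambda c:np.linalg.norm(p-c,axis=1)-.014,p.mean(0)-[0,0,.01],loss="soft_l1",f_scale=.001).x.round(4), f
def all3(): return fit(300+440/6,215+258/6), fit(300+322/6,215+252/6)[0], fit(300+412/6,215+330/6,4)[0]
a,b,c=all3(); print(a[0],b,c)
robot.sleep(5)
a2,b2,c2=all3(); print(a2[0],b2,c2)
d=np.abs(a2[1]["image"].astype(int)-a[1]["image"])[215:310,300:420]; print("diff",d.mean(),d.max(),robot.sense()["t"])
E
```

```text
[0.5676 0.2145 0.0597] [0.5682 0.1847 0.0319] [0.5679 0.2143 0.0321]
[0.5676 0.2145 0.0598] [0.5677 0.1845 0.0323] [0.5674 0.2147 0.0328]
diff 3.2712280701754386 25 23.3
```

The top ball has not moved in more than 5 s. Its centre is about 42 mm above the drawer floor, and all three balls are inside the x/y limits. I hand in.

```bash
python3 -c "
from plant import robot
print(robot.close_job())"
```

```text
the job is handed in; nothing more can be done
None
```

I handed the job in with the drawer home, the gate over on its other stop, all three balls at rest in the drawer and the hand clear; one ball is balanced on top of another, about 42 mm above the drawer floor against the 45 mm limit, and the verdict was not shown.

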